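# Sweep the profile cut-offs into the scrap bin

## Robot

A 6-joint arm with a two-finger parallel gripper is mounted at the origin on the work surface. World frame = base frame: x ahead of the robot, y to its left, z up, the work surface at z = 0. Lengths are in m, angles in degrees, forces in N, time in s.
With the tool pointing down it reaches from about 0.275 to 0.825 m from the base axis. Payload 5.2 kg.
Tool frame: the origin (TCP) lies at the very end of the fingers, on their centre line; the grasp point (between the pads) lies 19 mm behind it; z points along the fingers, y is the line along which they close (so a half turn about z gives the same grasp; the last joint's range is limited). The gripper opens to 93 mm and grips with 3 to 60 N. Pads are 15 mm wide; open, the fingers measure 128 mm over their backs; the gripper's body (75 mm by 188 mm) begins 65 mm behind the grasp point.
Start: joints at [-77.109, 14.817, 87.949, -0, 77.235, -11.62], TCP at [0.228, -0.5, 0.219] pointing down, gripper open.
Joint ranges: [-179.93, 179.93], [-52.35, 119.4], [10.71, 147.94], [-69.91, 249.91], [12.55, 155.21], [-178.61, 178.61]. Speed limits (degrees/s): [147.25, 147.25, 180, 180, 180, 180].

## Interface

Orientations are given as [roll, pitch, yaw] about the fixed x, y, z axes, in that order (R = Rz(yaw) Ry(pitch) Rx(roll)).
In Python, from station import readout, imaging, workorder gives the robot as it stands.
- The arm moves only by the tool arm_command, never from a script. Its argument "steps" is a list that holds one entry, the list of rows, each a list of 7 numbers: the shift along the world's x, y, z in m, then the turn, a rotation vector about the world's x, y, z in degrees, then the gripper command: -1 is fully open, 1 is shut, values between are in proportion. A call has 1 to 8 rows; each row shifts and turns the commanded pose from where the row before left it; what a row does not reach is not made up. A row lasts 1/12 s, in which the tool goes at most 41.7 mm and 7.16 degrees, less where a joint would pass 70% of its speed; a pose out of reach is approached as far as the arm can. A call is refused whole if a number of a shift passes 0.0417 or a number of a turn 7.16, either way. A call with a gripper value outside its range is refused whole. The fingers move at their own pace and stop on an object; the grip force is fixed at half the most. Time passes only in rows, so rows that do not move let the fingers close. It gives the time, the measured TCP pose, the force, the opening and the grip force at its end, in the units of the state.
- readout.get_obs(): the state, without advancing time (a new reading comes with each control period).
- imaging.capture(name): name is "scene" or "side" or "wrist"; returns a dict with "image" (400x640x3 uint8, blue, green, red), "range_z" (400x640 float32, m along the optical axis (not along the pixel's ray), 0 where there is no reading), "vfov" (degrees; the focal length in pixels is half the picture's height over the tangent of half this angle, whatever the lens; pixels are square), "cx", "cy" (the principal point, pixels), "dist_coeffs" ([k1, k2, p1, p2, k3] as OpenCV has them; the pictures are not rectified), "view" (4x4, takes a point from world to camera coordinates). Camera axes: x right, y down, z forward; pixel columns grow to the right and rows downward; lengths in m; the calibration is good to about 2 mm. A picture is of the moment at which its call begins.
- workorder.hand_in(): hands the job in; it is judged then, once.
The state is a dict: "clock": time; "q": joint angles; "qvel": joint speeds; "joint_efforts": joint torques, N m; "tool_pos": TCP position; "orientation": TCP orientation; "wrist_force": force on the tool from outside, world axes, zero at the start; "wrist_torque": the same for the moment, N m; "opening": opening from 0.0 (shut) to 1.0 (fully open); "gripper_force": force on a finger pad.
Only numpy, scipy, OpenCV 4.12 (cv2) and the standard library are available. Lean on these libraries where they do the work, as an engineer would, in place of code of your own. Each camera call takes 0.05 s, during which the arm holds its last target. There are 200 camera calls.

## Task

Clear the cutting board: sweep the four thin aluminium cut-offs along the board with your fingertips and over its end into the red scrap bin. Only push them, do not pinch or lift them, and leave the finished spacer, the tape measure and everything else where they are.

Things in the scene. Friction and masses are not known exactly. Their poses are not given: they have to be found in the camera images.
- board: Cutting board on bearers, fixed: dark ply, 330 mm (its x) by 320 mm (its y, left-right), top 60 mm above the table. Origin at the centre of its underside; x points away from the robot, y to its left. A 40 mm square aluminium fence runs along the far edge (board x 125 to 165 mm, top 100 mm above the table), with a knobbed stop up to 130 mm. The two open ends are at board y = -160 and +160 mm.
- scrap_bin: Red open scrap bin, fixed against one end of the board, left or right, with a 2 mm gap: 270 mm (its x) by 130 mm (its y), 50 mm high, so its rim is 10 mm below the board's top; walls and floor 3 mm. Its axes are parallel to the board's; its centre lies 227 mm along the board from the board's centre. Origin at the centre of its underside.
- bracket_bin: Blue open bin of the same make and size, fixed against the other end of the board; it holds good brackets. Origin at the centre of its underside.
- offcut_a: Cut-off slice of square aluminium T-slot profile, 40 by 40 mm, 14 mm thick, about 30 g. It lies flat on the board, a cut face up. Origin at the centre of its underside, z up.
- offcut_b: Cut-off slice of square aluminium T-slot profile, 40 by 40 mm, 20 mm thick, about 40 g. It lies flat on the board, a cut face up. Origin at the centre of its underside, z up.
- offcut_c: Cut-off slice of flat aluminium T-slot profile, 20 mm (its x) by 40 mm (its y), 16 mm thick, about 18 g. It lies flat on the board, a cut face up. Origin at the centre of its underside, z up.
- offcut_d: Cut-off slice of square aluminium T-slot profile, 30 by 30 mm, 18 mm thick, about 22 g. It lies flat on the board, a cut face up. Origin at the centre of its underside, z up.
- spacer: Finished spacer, to be kept: aluminium profile 30 by 30 mm, 50 mm tall, standing loose on end near the middle of the board. Origin at the centre of its underside.
- tape_measure: Yellow pocket tape measure, 26 mm (its x) by 52 mm (its y), 56 mm tall with its black button, standing loose near the middle of the board. Origin at the centre of its underside.
- bracket_1: Aluminium angle bracket, 36 by 36 by 36 mm, loose in the blue bin. Origin under its foot.
- bracket_2: Another such bracket, loose in the blue bin.
- square: Engineer's square lying on the table beyond the bin on the left: dark stock 75 mm, steel blade reaching about 117 mm, 16 mm high. Origin under the middle of the stock.
- screwdriver: Red-handled screwdriver lying on the table beyond the bin on the right, about 200 mm long and under 40 mm high. Origin under its middle.
- oil_bottle: White bottle of cutting oil, 52 mm across, 150 mm tall, standing on the table to the right of the board. Origin at the centre of its underside.

How it is judged:
By the outcome, as a careful person would: the job done as asked, in the order asked, and still so for the second after the job is handed in, with the robot touching nothing.
It also fails if it takes over 67 s, if anything falls off the work surface, if the arm or the gripper's body presses on something with over 40 N, if the wrist force passes 120 N, or if a joint passes its speed limit or range.

## Working session

There is one attempt and no reset: what is moved stays moved. The work goes in short steps, Python scripts to look and compute and a tool call to move; the robot and the scene stay as the last step left them, time stands still between calls to the robot, and variables do not carry over. Pictures are saved under pics/ and viewed, at most 10 in all, crops included, and the job is handed in when it is done.

Besides the shell and the picture viewer there is one more tool, called after "Call:" in YAML: its name, and indented under it one key for each argument. arm_command: Moves the arm, as the interface text tells. Its arguments: {"type":"object","properties":{"steps":{"type":"array"}},"required":["steps"]}

```bash
mkdir -p pics; ls; python3 - <<'E'
from station import readout, imaging
import cv2,numpy as np,pickle
print(readout.get_obs())
for n in("scene","side"):
    c=imaging.capture(n); pickle.dump(c,open(n+".pkl","wb")); cv2.imwrite(f"pics/{n}0.png",c["image"])
    print(n,c["vfov"],c["cx"],c["cy"],c["dist_coeffs"],np.round(c["view"],3).tolist())
E
```

```text
pics
{'clock': 0.0, 'q': array([-7.71097792e+01,  1.48602327e+01,  8.80117533e+01, -1.15768934e-03,
        7.72334532e+01, -1.16213945e+01]), 'qvel': array([-0.15504575, -0.00737454,  0.05690555,  0.04227781,  0.07301771,
        0.04096756]), 'joint_efforts': array([-6.83071030e-04, -4.37317765e+01, -2.83999962e+01,  7.15897512e-02,
        4.12857835e-02, -1.32667096e-04]), 'tool_pos': array([ 0.22805645, -0.49988625,  0.21780383]), 'orientation': array([-1.79896495e+02, -2.01345966e-02,  2.45118540e+01]), 'wrist_force': array([ 0.49881902,  0.312256  , -0.72228141]), 'wrist_torque': array([-0.01871607,  0.07294468,  0.02223151]), 'gripper_force': 0.0, 'opening': 1.0031999386259385}
scene 47.21605999941207 315.1868485967438 191.767178133277 [0.00531626 0.         0.         0.         0.        ] [[-0.101, 0.995, -0.004, 0.085], [0.764, 0.076, -0.641, -0.377], [-0.637, -0.068, -0.768, 1.718], [0.0, 0.0, 0.0, 1.0]]
side 55.39144247608933 319.3802909160066 198.02267156070934 [0.01979854 0.         0.         0.         0.        ] [[-0.721, -0.693, 0.013, 0.408], [-0.529, 0.538, -0.656, 0.349], [0.448, -0.48, -0.754, 0.907], [0.0, 0.0, 0.0, 1.0]]
```

View pics/scene0.png

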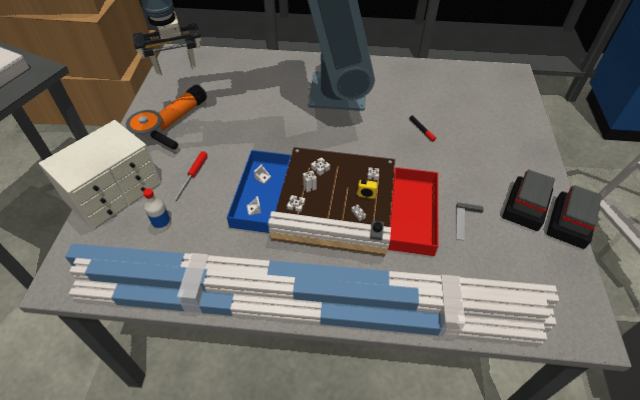

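View pics/side0.png

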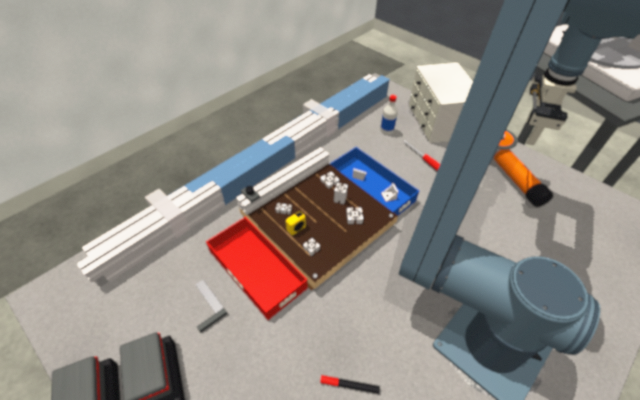

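The scene view shows the red bin on the +y side (about 415,210) and the blue bin on the −y side (260,190). The off-cuts are near (320,165), (373,174), (296,203) and (358,212), the spacer is at (309,180) and the tape at (367,189). The side view shows the same layout.

```bash
cat > h.py <<'E'
import cv2,numpy as np
def K(c):
    f=c["image"].shape[0]/2/np.tan(np.radians(c["vfov"]/2)); return np.array([[f,0,c["cx"]],[0,f,c["cy"]],[0,0,1.]])
def rays(c,px):
    n=cv2.undistortPoints(np.float64(px).reshape(-1,1,2),K(c),np.float64(c["dist_coeffs"])).reshape(-1,2)
    return np.c_[n,np.ones(len(n))]
def plane(c,px,z):
    V=c["view"];R=V[:3,:3];o=-R.T@V[:3,3];d=rays(c,px)@R
    return o+d*((z-o[2])/d[:,2])[:,None]
def cloud(c):
    h,w=c["range_z"].shape;u,v=np.meshgrid(np.arange(w),np.arange(h))
    V=c["view"];p=rays(c,np.c_[u.ravel(),v.ravel()])*c["range_z"].reshape(-1,1)
    return ((p-V[:3,3])@V[:3,:3]).reshape(h,w,3)
E
python3 - <<'E'
from h import *; import pickle
for n,box in(("scene",(225,445,140,260)),("side",(200,425,140,320))):
    c=pickle.load(open(n+".pkl","rb"));P=cloud(c);im=c["image"];hsv=cv2.cvtColor(im,cv2.COLOR_BGR2HSV)
    H,S,V=cv2.split(hsv); x0,x1,y0,y1=box
    roi=np.zeros(H.shape,bool);roi[y0:y1,x0:x1]=1
    print(n)
    for nm,m in(("red",((H<8)|(H>172))&(S>150)&(V>80)),("blue",(abs(H.astype(int)-112)<12)&(S>150))):
        m=(m&roi).astype(np.uint8); k,l,st,_=cv2.connectedComponentsWithStats(m); i=1+st[1:,4].argmax()
        q=P[l==i]; top=q[abs(q[:,2]-.05)<.006]; r=cv2.minAreaRect(np.float32(top[:,:2])); print(nm,len(top),r)
    m=(roi&(P[...,2]>.066)&(P[...,2]<.14)&(V>70)).astype(np.uint8)
    k,l,st,ce=cv2.connectedComponentsWithStats(m)
    for i in range(1,k):
        if st[i,4]<15: continue
        q=P[l==i]; print(np.round(ce[i]),st[i,4],"z%.3f"%np.percentile(q[:,2],90),np.round(q[:,:2].min(0),3),np.round(q[:,:2].max(0),3), [np.round(a,3) for a in cv2.minAreaRect(np.float32(q[:,:2]))])
    m=(roi&(abs(P[...,2]-.06)<.004)&(V<90)&(S>60)); q=P[m]; print("board",np.median(q[:,2]),[np.round(a,3) for a in cv2.minAreaRect(np.float32(q[:,:2]))])
c=[pickle.load(open(n+".pkl","rb"))["image"] for n in("scene","side")]
cv2.imwrite("pics/crop1.png",np.vstack([cv2.resize(c[0][145:260,265:405],None,fx=4,fy=4,interpolation=cv2.INTER_CUBIC)]))
E
```

```text
scene
red 333 ((0.5540361404418945, 0.2561785876750946), (0.12987899780273438, 0.27417558431625366), 86.1807861328125)
blue 295 ((0.523840069770813, -0.19418680667877197), (0.1297512948513031, 0.27509745955467224), 85.92097473144531)
[320. 165.] 172 z0.083 [ 0.425 -0.052] [0.482 0.003] [array([ 0.454, -0.023]), array([0.043, 0.043]), np.float64(46.165)]
[373. 173.] 94 z0.081 [0.451 0.12 ] [0.484 0.153] [array([0.467, 0.137]), array([0.033, 0.033]), np.float64(87.155)]
[310. 180.] 214 z0.111 [ 0.51  -0.068] [ 0.552 -0.028] [array([ 0.529, -0.048]), array([0.036, 0.031]), np.float64(29.007)]
[368. 187.] 214 z0.113 [0.529 0.09 ] [0.561 0.148] [array([0.544, 0.118]), array([0.057, 0.031]), np.float64(83.481)]
[296. 202.] 149 z0.077 [ 0.574 -0.102] [ 0.623 -0.056] [array([ 0.599, -0.078]), array([0.041, 0.044]), np.float64(79.584)]
[359. 212.] 113 z0.078 [0.589 0.079] [0.638 0.116] [array([0.615, 0.097]), array([0.046, 0.026]), np.float64(26.347)]
[328. 228.] 2331 z0.103 [ 0.657 -0.139] [0.724 0.181] [array([0.688, 0.022]), array([0.32, 0.05]), np.float64(85.201)]
[238. 258.] 67 z0.083 [ 
[... 780 characters left out ...]
(77.182)]
[340. 193.] 191 z0.109 [ 0.51  -0.069] [ 0.549 -0.028] [array([ 0.53 , -0.049]), array([0.031, 0.035]), np.float64(27.569)]
[283. 208.] 90 z0.076 [0.596 0.077] [0.635 0.116] [array([0.615, 0.097]), array([0.039, 0.023]), np.float64(34.066)]
[355. 215.] 173 z0.080 [ 0.426 -0.052] [0.481 0.004] [array([ 0.454, -0.024]), array([0.04 , 0.043]), np.float64(46.8)]
[295. 222.] 269 z0.113 [0.527 0.091] [0.557 0.145] [array([0.542, 0.119]), array([0.053, 0.027]), np.float64(83.548)]
[311. 246.] 125 z0.078 [0.452 0.119] [0.483 0.151] [array([0.467, 0.135]), array([0.032, 0.031]), np.float64(87.961)]
board 0.058714608277801617 [array([0.527, 0.029]), array([0.315, 0.285]), np.float64(86.267)]
```

View pics/crop1.png

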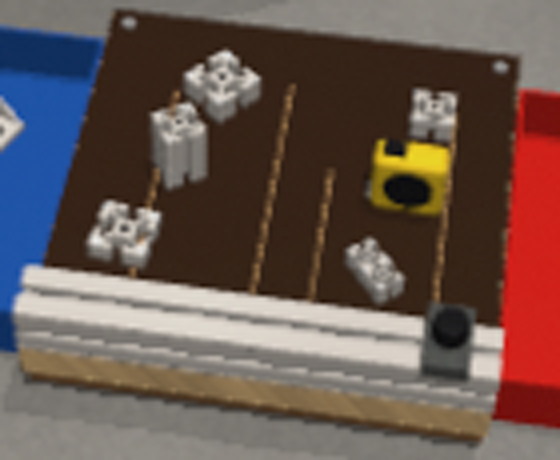

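Board frame from this: yaw is about −3.9°, centre (0.539, 0.0295), and +v points to the red bin. The crop shows two clear lanes. The near lane holds the 45° square B (222,85) and D (433,112); the far lane holds A (122,230) and C (375,268). The spacer (180,145) and tape (405,175) sit between the lanes. I'll push the pieces one at a time, with the fingers as a rake about 50 mm wide. First I move over the board behind D.

Call:
arm_command:
  steps:
    - [[0.0131,0.0325,0,0,0,3.42,0.68],[0.0131,0.0325,0,0,0,3.42,0.68],[0.0131,0.0325,0,0,0,3.42,0.68],[0.0131,0.0325,0,0,0,3.42,0.68],[0.0131,0.0325,0,0,0,3.42,0.68],[0.0131,0.0325,0,0,0,3.42,0.68],[0.0131,0.0325,0,0,0,3.42,0.68],[0.0131,0.0325,0,0,0,3.42,0.68]]

```text
clock: 0.77
tool_pos: [0.333, -0.2386, 0.2184]
orientation: [-180.0, -0.0, 52.0]
wrist_force: [1.4, 0.8, 1.3]
opening: 0.479
gripper_force: 0.0
```

Call:
arm_command:
  steps:
    - [[0.0131,0.0325,0,0,0,3.42,0.68],[0.0131,0.0325,0,0,0,3.42,0.68],[0.0131,0.0325,0,0,0,3.42,0.68],[0.0131,0.0325,0,0,0,3.42,0.68],[0.0131,0.0325,0,0,0,3.42,0.68],[0.0131,0.0325,0,0,0,3.42,0.68],[0.0131,0.0325,0,0,0,3.42,0.68],[0.0131,0.0325,0,0,0,3.42,0.68]]

```text
clock: 1.43
tool_pos: [0.4378, 0.0214, 0.2185]
orientation: [-180.0, 0.0, 79.4]
wrist_force: [1.2, 0.3, -0.5]
opening: 0.159
gripper_force: 0.0
```

Call:
arm_command:
  steps:
    - [[0.0131,0.0325,0,0,0,3.42,0.68],[0.0131,0.0325,0,0,0,3.42,0.68],[0,0,0,0,0,0,0.68],[0,0,0,0,0,0,0.68],[0,0,0,0,0,0,0.68]]

```text
clock: 1.85
tool_pos: [0.4634, 0.0844, 0.2182]
orientation: [-179.9, 0.0, 86.1]
wrist_force: [-1.5, -0.1, -0.5]
opening: 0.16
gripper_force: 0.0
```

Tracking is good. I'll descend behind D.

Call:
arm_command:
  steps:
    - [[0,0,-0.03,0,0,0,0.68],[0,0,-0.03,0,0,0,0.68],[0,0,-0.03,0,0,0,0.68],[0,0,-0.03,0,0,0,0.68],[0,0,-0.02,0,0,0,0.68],[0,0,-0.012,0,0,0,0.68],[0,0,0,0,0,0,0.68]]

```text
clock: 2.43
tool_pos: [0.4614, 0.0829, 0.0641]
orientation: [-179.7, 0.0, 85.9]
wrist_force: [-0.0, -0.1, 0.8]
opening: 0.157
gripper_force: 0.0
```

```bash
python3 - <<'E'
from station import imaging
import cv2,numpy as np
a=imaging.capture("side")["image"][130:310,200:420];b=imaging.capture("wrist")["image"]
a=cv2.resize(a,(400,327));b=cv2.resize(b,(400,250))
cv2.imwrite("pics/d1.png",np.vstack([a,b]))
E
```

```text
(no output)
```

View pics/d1.png

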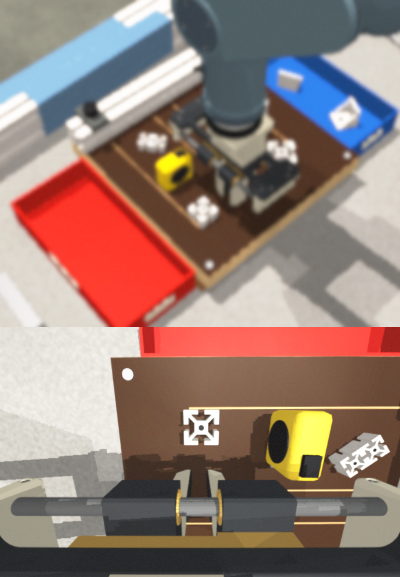

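The wrist view shows D (200,427) dead ahead of the fingertips (about 199,500), with the tape (298,445) clear to the right. Next I push D.

Call:
arm_command:
  steps:
    - [[0.0005,0.0095,0.001,0,0,0,0.68],[0.0007,0.0095,0,0,0,0,0.68],[0.0006,0.0095,0,0,0,0,0.68],[0.0007,0.0095,0,0,0,0,0.68],[0.0006,0.0095,0,0,0,0,0.68],[0.0007,0.0095,0,0,0,0,0.68],[0.0006,0.0095,0,0,0,0,0.68],[0.0007,0.0095,0,0,0,0,0.68]]

```text
clock: 3.2
tool_pos: [0.469, 0.1618, 0.0676]
orientation: [-180.0, 0.0, 86.1]
wrist_force: [-0.2, 0.3, 0.4]
opening: 0.16
gripper_force: 0.2
```

Call:
arm_command:
  steps:
    - [[0.0006,0.0095,0,0,0,0,0.68],[0.0007,0.0095,0,0,0,0,0.68],[0.0006,0.0095,0,0,0,0,0.68],[0.0007,0.0095,0,0,0,0,0.68],[0.0006,0.0095,0,0,0,0,0.68],[0.0007,0.0095,0,0,0,0,0.68],[0,0,0,0,0,0,0.68],[0,0,0,0,0,0,0.68]]

```text
clock: 3.87
tool_pos: [0.4729, 0.2181, 0.0676]
orientation: [-180.0, 0.0, 86.1]
wrist_force: [-0.1, 0.1, 0.7]
opening: 0.162
gripper_force: 0.0
```

```bash
python3 - <<'E'
from station import imaging
import cv2,numpy as np
a=imaging.capture("side")["image"][130:330,190:420];b=imaging.capture("wrist")["image"]
a=cv2.resize(a,(400,327));b=cv2.resize(b,(400,250))
cv2.imwrite("pics/d2.png",np.vstack([a,b]))
E
```

```text
(no output)
```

View pics/d2.png

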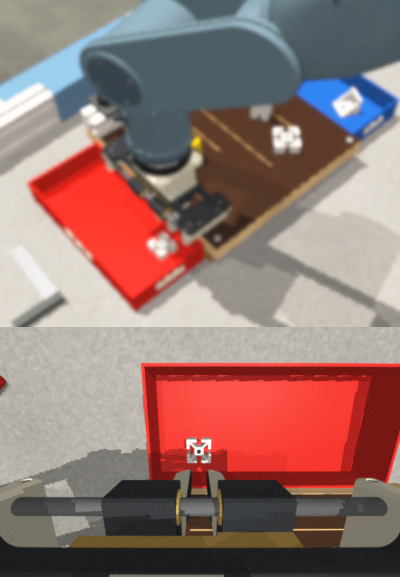

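D is in the red bin (wrist 199,450; side 162,243). Next is C: lift over the tape, go to (0.611, 0.040) and descend.

Call:
arm_command:
  steps:
    - [[0,0,0.03,0,0,0,0.68],[0,0,0.035,0,0,0,0.68],[0,0,0.02,0,0,0,0.68],[0.0197,-0.0255,0,0,0,0,0.68],[0.0197,-0.0255,0,0,0,0,0.68],[0.0197,-0.0255,0,0,0,0,0.68],[0.0197,-0.0255,0,0,0,0,0.68],[0.0197,-0.0255,0,0,0,0,0.68]]

```text
clock: 4.63
tool_pos: [0.5721, 0.0882, 0.1528]
orientation: [180.0, 0.0, 86.0]
wrist_force: [1.0, 0.6, 0.4]
opening: 0.158
gripper_force: 0.0
```

Call:
arm_command:
  steps:
    - [[0.0197,-0.0255,0,0,0,0,0.68],[0.0197,-0.0255,0,0,0,0,0.68],[0,0,0,0,0,0,0.68],[0,0,-0.03,0,0,0,0.68],[0,0,-0.03,0,0,0,0.68],[0,0,-0.02,0,0,0,0.68],[0,0,-0.006,0,0,0,0.68],[0,0,0,0,0,0,0.68]]

```text
clock: 5.3
tool_pos: [0.609, 0.0391, 0.0647]
orientation: [-179.7, -0.0, 86.0]
wrist_force: [0.4, 0.1, 0.8]
opening: 0.158
gripper_force: 0.0
```

```bash
python3 - <<'E'
from station import imaging
import cv2,numpy as np
a=imaging.capture("side")["image"][130:330,190:420];b=imaging.capture("wrist")["image"]
a=cv2.resize(a,(400,327));b=cv2.resize(b,(400,250))
cv2.imwrite("pics/d3.png",np.vstack([a,b]))
E
```

```text
(no output)
```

View pics/d3.png

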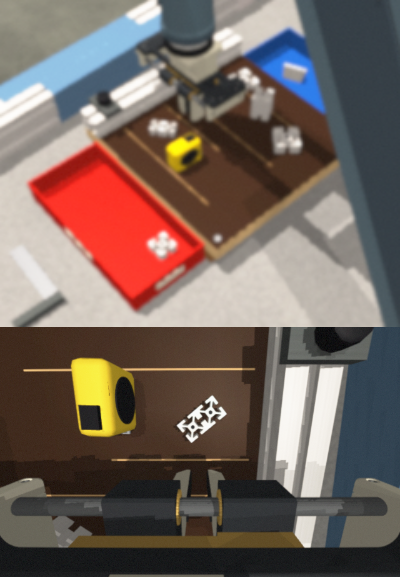

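D lies flat in the bin (side 162,244). C (202,419 wrist) is straight ahead of the fingers, with the tape (103,395) clear on the left and the fence on the right from x≈265. Next I push C.

Call:
arm_command:
  steps:
    - [[0.0006,0.0095,0,0,0,0,0.68],[0.0007,0.0095,0,0,0,0,0.68],[0.0006,0.0095,0,0,0,0,0.68],[0.0007,0.0095,0,0,0,0,0.68],[0.0006,0.0095,0,0,0,0,0.68],[0.0007,0.0095,0,0,0,0,0.68],[0.0006,0.0095,0,0,0,0,0.68],[0.0007,0.0095,0,0,0,0,0.68]]

```text
clock: 6.07
tool_pos: [0.6161, 0.1163, 0.0667]
orientation: [180.0, 0.0, 86.1]
wrist_force: [-0.6, -0.4, 0.4]
opening: 0.16
gripper_force: 0.1
```

```bash
python3 - <<'E'
from station import imaging
import cv2,numpy as np
b=imaging.capture("wrist")["image"]
cv2.imwrite("pics/d4.png",cv2.resize(b,(400,250)))
E
```

```text
(no output)
```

View pics/d4.png

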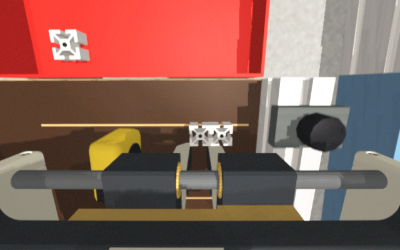

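C has turned flat across the fingers (211,134), slightly right of centre but still between the finger contacts. I keep pushing.

Call:
arm_command:
  steps:
    - [[0.0006,0.0095,0,0,0,0,0.68],[0.0007,0.0095,0,0,0,0,0.68],[0.0006,0.0095,0,0,0,0,0.68],[0.0007,0.0095,0,0,0,0,0.68],[0.0006,0.0095,0,0,0,0,0.68],[0.0007,0.0095,0,0,0,0,0.68],[0.0006,0.0095,0,0,0,0,0.68],[0.0007,0.0095,0,0,0,0,0.68]]

```text
clock: 6.78
tool_pos: [0.6213, 0.1921, 0.0666]
orientation: [-180.0, -0.0, 86.1]
wrist_force: [0.6, 0.3, -1.2]
opening: 0.156
gripper_force: 0.0
```

Call:
arm_command:
  steps:
    - [[0.0006,0.0095,0,0,0,0,0.68],[0.0006,0.006,0,0,0,0,0.68],[0,0,0,0,0,0,0.68],[0,0,0,0,0,0,0.68]]

```text
clock: 7.12
tool_pos: [0.6224, 0.2069, 0.0666]
orientation: [-180.0, 0.0, 86.1]
wrist_force: [0.4, -0.3, -0.7]
opening: 0.162
gripper_force: 0.0
```

```bash
python3 - <<'E'
from station import imaging
import cv2,numpy as np
a=imaging.capture("side")["image"][130:330,190:420];b=imaging.capture("wrist")["image"]
a=cv2.resize(a,(400,327));b=cv2.resize(b,(400,250))
cv2.imwrite("pics/d5.png",np.vstack([a,b]))
E
```

```text
(no output)
```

View pics/d5.png

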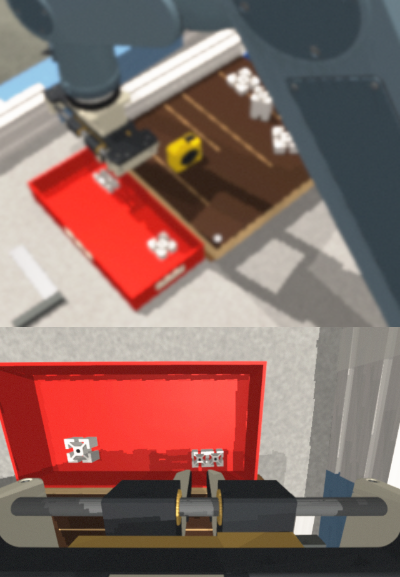

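C is in the bin by the near wall (wrist 208,458; side 105,180). Now A: lift, travel back along the lane, and descend behind it at about (0.596, −0.125).

Call:
arm_command:
  steps:
    - [[0,0,0.03,0,0,0,0.68],[0,0,0.035,0,0,0,0.68],[0,0,0.02,0,0,0,0.68],[-0.0027,-0.0332,0,0,0,0,0.68],[-0.0027,-0.0332,0,0,0,0,0.68],[-0.0027,-0.0332,0,0,0,0,0.68],[-0.0027,-0.0332,0,0,0,0,0.68],[-0.0027,-0.0332,0,0,0,0,0.68]]

```text
clock: 7.88
tool_pos: [0.6085, 0.0386, 0.1519]
orientation: [180.0, 0.0, 86.0]
wrist_force: [1.2, -0.4, 0.0]
opening: 0.157
gripper_force: 0.0
```

Call:
arm_command:
  steps:
    - [[-0.0027,-0.0332,0,0,0,0,0.68],[-0.0027,-0.0332,0,0,0,0,0.68],[-0.0027,-0.0332,0,0,0,0,0.68],[-0.0027,-0.0332,0,0,0,0,0.68],[-0.0027,-0.0332,0,0,0,0,0.68],[0,0,0,0,0,0,0.68],[0,0,0,0,0,0,0.68]]

```text
clock: 8.47
tool_pos: [0.595, -0.128, 0.1516]
orientation: [-180.0, 0.0, 85.8]
wrist_force: [-0.2, 0.7, -0.6]
opening: 0.163
gripper_force: 0.0
```

```bash
cat > chk.py <<'E'
from h import *; from station import imaging,readout
C=np.array([.539,.0295]);A=np.array([[.9977,-.0685],[.0685,.9977]])
print("tcp uv",np.round(A@(readout.get_obs()["tool_pos"][:2]-C),3))
c=imaging.capture("scene");P=cloud(c);hsv=cv2.cvtColor(c["image"],cv2.COLOR_BGR2HSV)
W=(P[...,:2]-C)@A.T; u,v,z=W[...,0],W[...,1],P[...,2]
inb=(abs(u)<.122)&(abs(v)<.165)&(z>.066)&(z<.12)
rb=(abs(u)<.128)&(v>.166)&(v<.288)&(z>.008)&(z<.12)&(hsv[...,1]<110)&(hsv[...,2]>90)
for n,m in(("board",inb),("bin",rb)):
    k,l,st,_=cv2.connectedComponentsWithStats(m.astype(np.uint8))
    for i in range(1,k):
        if st[i,4]>=15:
            q=W[l==i]; r=cv2.minAreaRect(np.float32(q)); print(n,st[i,4],"z%.3f"%np.percentile(z[l==i],90),"uv",np.round(r[0],3),"sz",np.round(r[1],3),"ang",round(r[2]),"min",q.min(0).round(3),"max",q.max(0).round(3))
E
python3 chk.py
```

```text
tcp uv [ 0.067 -0.153]
board 169 z0.083 uv [-0.081 -0.058] sz [0.044 0.043] ang 47 min [-0.111 -0.087] max [-0.053 -0.032]
board 214 z0.112 uv [-0.003 -0.077] sz [0.034 0.031] ang 29 min [-0.024 -0.098] max [ 0.017 -0.057]
board 306 z0.114 uv [0.001 0.088] sz [0.054 0.032] ang 90 min [-0.015  0.061] max [0.016 0.115]
board 153 z0.077 uv [ 0.068 -0.104] sz [0.042 0.042] ang 83 min [ 0.045 -0.125] max [ 0.091 -0.081]
bin 93 z0.024 uv [-0.082  0.199] sz [0.035 0.029] ang 2 min [-0.099  0.185] max [-0.064  0.214]
bin 93 z0.022 uv [0.08  0.188] sz [0.044 0.02 ] ang 2 min [0.058 0.178] max [0.102 0.199]
```

C and D both lie on the bin floor, and the spacer, tape, A and B haven't moved. I'll descend and push A.

Call:
arm_command:
  steps:
    - [[0,0,-0.03,0,0,0,0.68],[0,0,-0.03,0,0,0,0.68],[0,0,-0.02,0,0,0,0.68],[0,0,-0.006,0,0,0,0.68],[0,0,0,0,0,0,0.68],[0.0006,0.0095,0,0,0,0,0.68],[0.0007,0.0095,0,0,0,0,0.68],[0.0006,0.0095,0,0,0,0,0.68]]

```text
clock: 9.18
tool_pos: [0.5986, -0.0959, 0.0674]
orientation: [179.8, 0.0, 86.1]
wrist_force: [-0.6, -0.7, 1.0]
opening: 0.161
gripper_force: 0.2
```

Call:
arm_command:
  steps:
    - [[0.0006,0.0095,0,0,0,0,0.68],[0.0007,0.0095,0,0,0,0,0.68],[0.0006,0.0095,0,0,0,0,0.68],[0.0007,0.0095,0,0,0,0,0.68],[0.0006,0.0095,0,0,0,0,0.68],[0.0007,0.0095,0,0,0,0,0.68],[0.0006,0.0095,0,0,0,0,0.68],[0.0007,0.0095,0,0,0,0,0.68]]

```text
clock: 9.85
tool_pos: [0.6026, -0.02, 0.0656]
orientation: [-180.0, -0.0, 86.1]
wrist_force: [0.6, -0.9, 0.6]
opening: 0.158
gripper_force: 0.2
```

```bash
python3 chk.py
```

```text
tcp uv [ 0.067 -0.045]
board 15 z0.112 uv [-0.026 -0.1  ] sz [0.057 0.005] ang 17 min [-0.054 -0.106] max [ 0.001 -0.09 ]
board 304 z0.114 uv [0.    0.086] sz [0.032 0.057] ang 0 min [-0.016  0.058] max [0.016 0.115]
board 87 z0.078 uv [ 0.065 -0.006] sz [0.046 0.026] ang 8 min [ 0.041 -0.022] max [0.087 0.004]
bin 89 z0.024 uv [-0.079  0.199] sz [0.029 0.031] ang 90 min [-0.095  0.184] max [-0.063  0.214]
bin 94 z0.022 uv [0.081 0.188] sz [0.042 0.02 ] ang 2 min [0.061 0.178] max [0.102 0.199]
```

A is tracking centred (u≈0.065), so I continue.

Call:
arm_command:
  steps:
    - [[0.0006,0.0095,0,0,0,0,0.68],[0.0007,0.0095,0,0,0,0,0.68],[0.0006,0.0095,0,0,0,0,0.68],[0.0007,0.0095,0,0,0,0,0.68],[0.0006,0.0095,0,0,0,0,0.68],[0.0007,0.0095,0,0,0,0,0.68],[0.0006,0.0095,0,0,0,0,0.68],[0.0007,0.0095,0,0,0,0,0.68]]

```text
clock: 10.57
tool_pos: [0.6078, 0.0561, 0.0656]
orientation: [-180.0, -0.0, 86.1]
wrist_force: [-0.5, 0.0, 0.3]
opening: 0.159
gripper_force: 0.1
```

Call:
arm_command:
  steps:
    - [[0.0006,0.0095,0,0,0,0,0.68],[0.0007,0.0095,0,0,0,0,0.68],[0.0006,0.0095,0,0,0,0,0.68],[0.0007,0.0095,0,0,0,0,0.68],[0.0006,0.0095,0,0,0,0,0.68],[0.0007,0.0095,0,0,0,0,0.68],[0.0006,0.0095,0,0,0,0,0.68],[0.0007,0.0095,0,0,0,0,0.68]]

```text
clock: 11.23
tool_pos: [0.613, 0.132, 0.0656]
orientation: [-180.0, 0.0, 86.1]
wrist_force: [-0.5, 0.8, 0.5]
opening: 0.16
gripper_force: 0.1
```

```bash
python3 chk.py
```

```text
tcp uv [0.067 0.107]
board 166 z0.083 uv [-0.083 -0.06 ] sz [0.047 0.044] ang 50 min [-0.108 -0.088] max [-0.052 -0.032]
board 215 z0.112 uv [-0.009 -0.071] sz [0.036 0.047] ang 34 min [-0.037 -0.098] max [ 0.018 -0.057]
board 44 z0.114 uv [-0.     0.066] sz [0.024 0.009] ang 8 min [-0.013  0.061] max [0.012 0.072]
board 32 z0.078 uv [0.066 0.153] sz [0.008 0.041] ang 86 min [0.045 0.148] max [0.086 0.156]
bin 93 z0.024 uv [-0.081  0.199] sz [0.034 0.029] ang 1 min [-0.098  0.185] max [-0.064  0.214]
bin 97 z0.021 uv [0.08  0.188] sz [0.042 0.02 ] ang 2 min [0.06  0.178] max [0.101 0.199]
```

Call:
arm_command:
  steps:
    - [[0.0006,0.0095,0,0,0,0,0.68],[0.0007,0.0095,0,0,0,0,0.68],[0.0006,0.0095,0,0,0,0,0.68],[0.0007,0.0095,0,0,0,0,0.68],[0.0006,0.0095,0,0,0,0,0.68],[0.0007,0.0095,0,0,0,0,0.68],[0.0006,0.0095,0,0,0,0,0.68],[0.0007,0.0095,0,0,0,0,0.68]]

```text
clock: 11.95
tool_pos: [0.6182, 0.2081, 0.0656]
orientation: [-180.0, -0.0, 86.1]
wrist_force: [0.6, -0.8, -0.2]
opening: 0.157
gripper_force: 0.0
```

Call:
arm_command:
  steps:
    - [[0,0,0,0,0,0,0.68],[0,0,0,0,0,0,0.68],[0,0,0,0,0,0,0.68]]

```text
clock: 12.2
tool_pos: [0.6181, 0.2069, 0.0655]
orientation: [-180.0, 0.0, 86.1]
wrist_force: [0.0, 0.8, 0.1]
opening: 0.164
gripper_force: 0.0
```

```bash
python3 chk.py
```

```text
tcp uv [0.067 0.182]
board 174 z0.082 uv [-0.081 -0.058] sz [0.042 0.043] ang 53 min [-0.106 -0.087] max [-0.054 -0.032]
board 214 z0.112 uv [-0.005 -0.078] sz [0.037 0.031] ang 32 min [-0.022 -0.099] max [ 0.018 -0.057]
board 308 z0.114 uv [0.001 0.088] sz [0.032 0.054] ang 2 min [-0.015  0.06 ] max [0.017 0.115]
bin 102 z0.021 uv [0.074 0.188] sz [0.022 0.058] ang 87 min [0.045 0.178] max [0.103 0.201]
```

Next is B: lift, then go to behind it at (0.450, −0.083).

Call:
arm_command:
  steps:
    - [[0,0,0.03,0,0,0,0.68],[0,0,0.035,0,0,0,0.68],[0,0,0.022,0,0,0,0.68],[-0.0168,-0.029,0,0,0,0,0.68],[-0.0168,-0.029,0,0,0,0,0.68],[-0.0168,-0.029,0,0,0,0,0.68],[-0.0168,-0.029,0,0,0,0,0.68],[-0.0168,-0.029,0,0,0,0,0.68]]

```text
clock: 12.92
tool_pos: [0.5331, 0.0604, 0.1528]
orientation: [180.0, 0.0, 86.0]
wrist_force: [0.5, -0.4, -0.0]
opening: 0.157
gripper_force: 0.0
```

Call:
arm_command:
  steps:
    - [[-0.0168,-0.029,0,0,0,0,0.68],[-0.0168,-0.029,0,0,0,0,0.68],[-0.0168,-0.029,0,0,0,0,0.68],[-0.0168,-0.029,0,0,0,0,0.68],[-0.0168,-0.029,0,0,0,0,0.68],[0,0,0,0,0,0,0.68],[0,0,0,0,0,0,0.68]]

```text
clock: 13.5
tool_pos: [0.4496, -0.0847, 0.153]
orientation: [180.0, 0.0, 85.8]
wrist_force: [-0.2, 0.3, 0.9]
opening: 0.16
gripper_force: 0.0
```

```bash
python3 chk.py; python3 - <<'E'
from station import imaging
import cv2
cv2.imwrite("pics/e1.png",cv2.resize(imaging.capture("scene")["image"][140:260,225:445],None,fx=3,fy=3,interpolation=cv2.INTER_CUBIC))
E
```

```text
tcp uv [-0.081 -0.12 ]
board 171 z0.082 uv [-0.08  -0.058] sz [0.043 0.044] ang 50 min [-0.108 -0.087] max [-0.051 -0.032]
board 210 z0.111 uv [-0.01 -0.08] sz [0.045 0.032] ang 31 min [-0.023 -0.103] max [ 0.017 -0.057]
board 310 z0.114 uv [0.002 0.088] sz [0.03  0.054] ang 5 min [-0.015  0.061] max [0.016 0.115]
bin 94 z0.023 uv [-0.079  0.199] sz [0.032 0.029] ang 0 min [-0.095  0.184] max [-0.063  0.214]
bin 219 z0.044 uv [0.057 0.194] sz [0.03  0.094] ang 76 min [0.013 0.178] max [0.102 0.218]
```

View pics/e1.png

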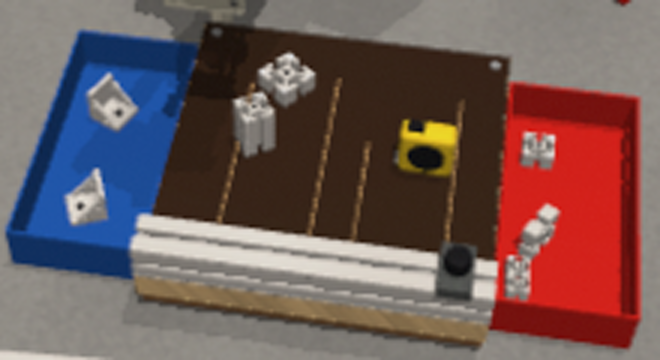

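A stands on edge in the bin (540,230) next to C (517,275), and D is at (538,150). The spacer, tape and brackets are undisturbed. I'll descend and push B.

Call:
arm_command:
  steps:
    - [[0,0,-0.03,0,0,0,0.68],[0,0,-0.03,0,0,0,0.68],[0,0,-0.02,0,0,0,0.68],[0,0,-0.006,0,0,0,0.68],[0,0,0,0,0,0,0.68],[0.0006,0.0095,0,0,0,0,0.68],[0.0007,0.0095,0,0,0,0,0.68],[0.0006,0.0095,0,0,0,0,0.68]]

```text
clock: 14.27
tool_pos: [0.4532, -0.0535, 0.0679]
orientation: [179.9, 0.0, 86.1]
wrist_force: [-1.2, -0.5, -1.0]
opening: 0.162
gripper_force: 0.0
```

Call:
arm_command:
  steps:
    - [[0.0006,0.0095,0,0,0,0,0.68],[0.0007,0.0095,0,0,0,0,0.68],[0.0006,0.0095,0,0,0,0,0.68],[0.0007,0.0095,0,0,0,0,0.68],[0.0006,0.0095,0,0,0,0,0.68],[0.0007,0.0095,0,0,0,0,0.68],[0.0006,0.0095,0,0,0,0,0.68],[0.0007,0.0095,0,0,0,0,0.68]]

```text
clock: 14.93
tool_pos: [0.4573, 0.0225, 0.0666]
orientation: [-180.0, 0.0, 86.1]
wrist_force: [-0.3, -1.6, 1.1]
opening: 0.161
gripper_force: 0.5
```

```bash
python3 chk.py
```

```text
tcp uv [-0.081 -0.013]
board 103 z0.083 uv [-0.079  0.026] sz [0.03  0.051] ang 80 min [-0.106  0.009] max [-0.055  0.043]
board 215 z0.112 uv [-0.004 -0.077] sz [0.033 0.032] ang 33 min [-0.023 -0.098] max [ 0.018 -0.058]
board 308 z0.114 uv [-0.002  0.093] sz [0.039 0.063] ang 19 min [-0.03   0.061] max [0.015 0.116]
bin 90 z0.024 uv [-0.079  0.2  ] sz [0.029 0.032] ang 88 min [-0.095  0.185] max [-0.063  0.214]
bin 215 z0.044 uv [0.057 0.194] sz [0.03  0.093] ang 76 min [0.013 0.178] max [0.103 0.218]
```

Call:
arm_command:
  steps:
    - [[0.0006,0.0095,0,0,0,0,0.68],[0.0007,0.0095,0,0,0,0,0.68],[0.0006,0.0095,0,0,0,0,0.68],[0.0007,0.0095,0,0,0,0,0.68],[0.0006,0.0095,0,0,0,0,0.68],[0.0007,0.0095,0,0,0,0,0.68],[0.0006,0.0095,0,0,0,0,0.68],[0.0007,0.0095,0,0,0,0,0.68]]

```text
clock: 15.65
tool_pos: [0.4625, 0.0986, 0.0666]
orientation: [-180.0, -0.0, 86.1]
wrist_force: [0.5, -1.4, 0.6]
opening: 0.156
gripper_force: 0.1
```

Call:
arm_command:
  steps:
    - [[0.0006,0.0095,0,0,0,0,0.68],[0.0007,0.0095,0,0,0,0,0.68],[0.0006,0.0095,0,0,0,0,0.68],[0.0007,0.0095,0,0,0,0,0.68],[0.0006,0.0095,0,0,0,0,0.68],[0.0007,0.0095,0,0,0,0,0.68],[0.0006,0.0095,0,0,0,0,0.68],[0.0007,0.0095,0,0,0,0,0.68]]

```text
clock: 16.32
tool_pos: [0.4677, 0.1745, 0.0667]
orientation: [-180.0, 0.0, 86.1]
wrist_force: [-0.2, -0.2, -0.1]
opening: 0.162
gripper_force: 0.3
```

Call:
arm_command:
  steps:
    - [[0.0006,0.0095,0,0,0,0,0.68],[0.0007,0.0095,0,0,0,0,0.68],[0.0006,0.0095,0,0,0,0,0.68],[0.0007,0.0095,0,0,0,0,0.68],[0.0006,0.0095,0,0,0,0,0.68],[0,0,0,0,0,0,0.68],[0,0,0,0,0,0,0.68],[0,0,0,0,0,0,0.68]]

```text
clock: 16.98
tool_pos: [0.4725, 0.222, 0.0686]
orientation: [179.8, -0.0, 86.1]
wrist_force: [-1.0, -1.4, 12.3]
opening: 0.161
gripper_force: 5.7
```

```bash
python3 chk.py
```

```text
tcp uv [-0.08   0.188]
board 216 z0.112 uv [-0.004 -0.077] sz [0.036 0.031] ang 30 min [-0.025 -0.099] max [ 0.017 -0.057]
board 309 z0.115 uv [-0.001  0.086] sz [0.06  0.033] ang 73 min [-0.026  0.06 ] max [0.014 0.115]
bin 143 z0.065 uv [-0.076  0.199] sz [0.033 0.044] ang 79 min [-0.096  0.179] max [-0.054  0.214]
bin 219 z0.044 uv [0.058 0.194] sz [0.03  0.092] ang 76 min [0.014 0.178] max [0.103 0.218]
```

There is now a 12 N upward force, so B seems to have caught under the fingertips. I'll look.

```bash
python3 - <<'E'
from station import imaging
import cv2,numpy as np
s=imaging.capture("scene")["image"][155:265,370:450];a=imaging.capture("side")["image"][200:330,200:330];b=imaging.capture("wrist")["image"]
s=cv2.resize(s,(400,300),interpolation=cv2.INTER_CUBIC);a=cv2.resize(a,(300,300),interpolation=cv2.INTER_CUBIC);b=cv2.resize(b[100:400,150:500],(350,300))
o=np.zeros((600,700,3),np.uint8);o[:300,:400]=s;o[:300,400:]=a;o[300:,:350]=b
P=imaging.capture("wrist")["range_z"]
cv2.imwrite("pics/f1.png",o)
E
```

```text
(no output)
```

View pics/f1.png

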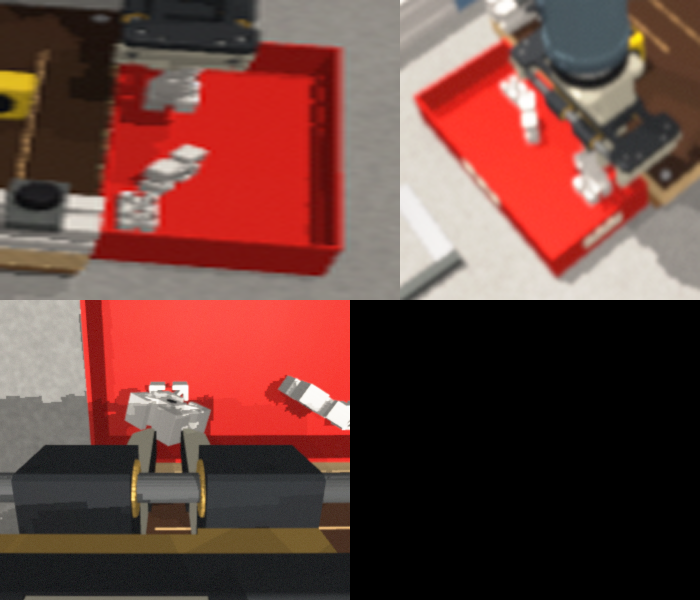

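B is perched on D, tilted, with its upper corner under the fingertips (wrist crop 168,410). I'll ease up a little so it can settle.

Call:
arm_command:
  steps:
    - [[0,0,0.003,0,0,0,0.68],[0,0,0.003,0,0,0,0.68],[0,0,0,0,0,0,0.68],[0,0,0,0,0,0,0.68]]

```text
clock: 17.57
tool_pos: [0.4708, 0.2213, 0.0726]
orientation: [-180.0, -0.0, 86.1]
wrist_force: [-0.2, -0.1, 0.1]
opening: 0.158
gripper_force: 0.1
```

```bash
python3 chk.py; cat > chk2.py <<'E'
# wrist-camera points in the near corner of the red bin, in board frame
from h import *; from station import imaging
C=np.array([.539,.0295]);A=np.array([[.9977,-.0685],[.0685,.9977]])
c=imaging.capture("side");P=cloud(c);W=(P[...,:2]-C)@A.T;u,v,z=W[...,0],W[...,1],P[...,2];hs=cv2.cvtColor(c["image"],cv2.COLOR_BGR2HSV)
m=(u>-.125)&(u<-.03)&(v>.15)&(v<.28)&(z>.008)&(z<.066)&(hs[...,1]<110)&(hs[...,2]>90)
print("side n",m.sum(),"max z %.3f"%z[m].max())
for lo in np.arange(.16,.27,.01):
    k=m&(v>=lo)&(v<lo+.01)
    if k.sum()>3: print("v%.2f n%d u %.3f..%.3f z %.3f..%.3f"%(lo,k.sum(),u[k].min(),u[k].max(),z[k].min(),z[k].max()))
E
python3 chk2.py
```

```text
tcp uv [-0.081  0.187]
board 213 z0.112 uv [-0.004 -0.077] sz [0.036 0.032] ang 33 min [-0.023 -0.098] max [ 0.018 -0.057]
board 309 z0.115 uv [-0.013  0.083] sz [0.067 0.051] ang 23 min [-0.053  0.061] max [0.015 0.115]
bin 155 z0.070 uv [-0.072  0.198] sz [0.033 0.04 ] ang 77 min [-0.092  0.178] max [-0.052  0.215]
bin 218 z0.044 uv [0.059 0.194] sz [0.03 0.09] ang 76 min [0.016 0.178] max [0.103 0.218]
side n 175 max z 0.065
v0.18 n5 u -0.095..-0.056 z 0.012..0.048
v0.19 n43 u -0.108..-0.050 z 0.008..0.064
v0.20 n85 u -0.107..-0.053 z 0.008..0.065
v0.21 n40 u -0.103..-0.064 z 0.009..0.063
```

The force is gone but B still stands on D. I'll lift clear, back off, and look again numerically before toppling it with a gentle forward push.

Call:
arm_command:
  steps:
    - [[0,0,0.01,0,0,0,0.68],[0,0,0.02,0,0,0,0.68],[0,0,0.02,0,0,0,0.68],[-0.0011,-0.015,0.02,0,0,0,0.68],[-0.0055,-0.04,0,0,0,0,0.68],[-0.0027,-0.04,0,0,0,0,0.68],[0,0,0,0,0,0,0.68]]

```text
clock: 18.25
tool_pos: [0.4615, 0.1209, 0.1435]
orientation: [180.0, 0.2, 85.9]
wrist_force: [0.4, 0.1, -0.3]
opening: 0.161
gripper_force: 0.0
```

```bash
python3 chk.py;python3 chk2.py
```

```text
tcp uv [-0.084  0.086]
board 212 z0.111 uv [-0.004 -0.077] sz [0.035 0.033] ang 29 min [-0.023 -0.098] max [ 0.017 -0.057]
board 306 z0.114 uv [-0.02  0.09] sz [0.055 0.07 ] ang 84 min [-0.057  0.061] max [0.015 0.115]
bin 200 z0.045 uv [-0.051  0.192] sz [0.033 0.097] ang 76 min [-0.098  0.174] max [-0.005  0.215]
bin 218 z0.044 uv [0.058 0.194] sz [0.03  0.091] ang 76 min [0.015 0.178] max [0.102 0.218]
side n 232 max z 0.045
v0.16 n6 u -0.039..-0.031 z 0.016..0.030
v0.17 n19 u -0.050..-0.032 z 0.016..0.045
v0.18 n66 u -0.095..-0.032 z 0.009..0.044
v0.19 n75 u -0.095..-0.031 z 0.009..0.044
v0.20 n41 u -0.095..-0.065 z 0.008..0.024
v0.21 n25 u -0.094..-0.064 z 0.009..0.022
```

B has settled on the bin floor beside D with its top at 45 mm, below the rim. I'll raise the arm clear and do a final check.

Call:
arm_command:
  steps:
    - [[0,0,0.035,0,0,0,0.68],[-0.01,-0.02,0.035,0,0,0,0.68],[-0.01,-0.035,0.01,0,0,0,0.68],[-0.01,-0.035,0,0,0,0,0.68],[-0.01,-0.035,0,0,0,0,0.68],[0,0,0,0,0,0,0.68],[0,0,0,0,0,0,0.68],[0,0,0,0,0,0,0.68]]

```text
clock: 19.02
tool_pos: [0.4219, 0.0021, 0.2228]
orientation: [180.0, -0.1, 86.1]
wrist_force: [0.1, 0.7, 0.5]
opening: 0.161
gripper_force: 0.0
```

```bash
python3 chk.py;python3 chk2.py|head -1
```

```text
tcp uv [-0.115 -0.035]
board 215 z0.112 uv [-0.005 -0.077] sz [0.036 0.034] ang 33 min [-0.027 -0.098] max [ 0.019 -0.055]
board 306 z0.114 uv [0.001 0.088] sz [0.055 0.029] ang 86 min [-0.015  0.061] max [0.016 0.115]
bin 205 z0.045 uv [-0.051  0.193] sz [0.033 0.093] ang 77 min [-0.095  0.175] max [-0.006  0.214]
bin 216 z0.044 uv [0.057 0.194] sz [0.029 0.095] ang 76 min [0.011 0.178] max [0.102 0.218]
side n 220 max z 0.045
```

```bash
python3 -c "
from station import workorder
print(workorder.hand_in())"
```

```text
the job is handed in; nothing more can be done
None
```

All four off-cuts are in the red bin, the spacer and tape measure are where they were, and the job was handed in at about 19 s; off-cut B briefly caught under the fingertips (about 12 N) before dropping in.

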